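# Sweep the jar lids off the printing screen

### The arm

A 6-joint arm with a two-finger parallel gripper is mounted at the origin on the work surface. World frame = base frame: x ahead of the robot, y to its left, z up, the work surface at z = 0. Lengths are in mm, angles in rad, forces in N, time in s.
With the tool pointing down it reaches from about 275 to 825 mm from the base axis. Payload 5.2 kg.
Tool frame: the origin (TCP) lies at the very end of the fingers, on their centre line; the grasp point (between the pads) lies 19 mm behind it; z points along the fingers, y is the direction in which the jaws open and shut (so a half turn about z gives the same grasp; the last joint's range is limited). The gripper opens to 93 mm and grips with 3 to 60 N. Pads are 15 mm wide; open, the fingers measure 128 mm over their backs; the gripper's body (75 mm by 188 mm) begins 65 mm behind the grasp point.
Start: joints at [0.909, 0.259, 1.535, -0, 1.348, -0.203], TCP at [243.56, 493.136, 196.353] pointing down, gripper open.
Joint ranges: [-3.14, 3.14], [-0.91, 2.08], [0.19, 2.58], [-1.22, 4.36], [0.22, 2.71], [-3.12, 3.12]. Speed limits (rad/s): [2.57, 2.57, 3.14, 3.14, 3.14, 3.14].

### API

Orientations are given as [roll, pitch, yaw] about the fixed x, y, z axes, in that order (R = Rz(yaw) Ry(pitch) Rx(roll)).
In Python, from bench import robot gives the robot as it stands. The module is installed in compiled form; this text tells all that it offers. Calls block until the motion is done:
- robot.move_ptp(position, orientation): joint-space move of the TCP to a pose.
- robot.move_linear(position, ori=None, speed=150, f_stop=None): straight line of the TCP; ori=None keeps the orientation; speed is the mean speed in mm/s. With f_stop (N) it stops when the force on the tool has changed by that much, and returns True; else False.
- robot.move_j(angles): joint-space move.
- robot.move_gripper(opening): opening from 0.0 (shut) to 1.0 (fully open); the grip force is fixed at half the most; returns when the fingers have stopped.
- robot.sleep(seconds).
- robot.inverse_kinematics(position, orientation): joint angles nearest the present ones, or None.
- robot.get_image(name): name is "scene" or "top" or "wrist"; returns a dict with "img" (384x512x3 uint8, blue, green, red), "fovy" (degrees; the focal length in pixels is half the picture's height over the tangent of half this angle, whatever the lens; pixels are square), "cx", "cy" (the principal point, pixels), "eye" and "orientation" of the camera in the world. Camera axes: x right, y down, z forward; pixel columns grow to the right and rows downward; lengths in mm; the calibration is good to about 2 mm. A picture is of the moment at which its call begins. There is no depth.
A pose or a line that the arm cannot do raises robot.MotionError and nothing moves.
- robot.hand_in(): hands the job in, once; it reports no verdict.
Readings, each from a call of its own:
- robot.current_t(): time.
- robot.current_qpos(): joint angles.
- robot.current_joint_vel(): joint speeds.
- robot.current_joint_efforts(): joint torques, N m.
- robot.current_tcp_pos(): TCP position.
- robot.current_eef_rot(): TCP orientation.
- robot.current_contact_force(): force on the tool from outside, world axes, zero at the start.
- robot.current_ft_torque(): the same for the moment, N m.
- robot.current_gripper_width(): opening from 0.0 (shut) to 1.0 (fully open).
Only numpy, scipy, OpenCV 4.12 (cv2) and the standard library are available. Lean on these libraries where they do the work, as an engineer would, in place of code of your own. Each camera call takes 0.05 s, during which the arm holds its last target.

### The job

Clear the printing screen for the next print: sweep the three loose jar lids (red, orange and green) along the mesh with your fingertips and off its open end, so that they drop into the blue tray. Only push the lids, never pick them up, and leave the ink pot standing where it is on the mesh and everything else undisturbed.

Things in the scene. Friction and masses are not known exactly. Their poses are not given: they have to be found in the camera images.
- screen: Fixed printing screen lying on a wooden base: a flat grey mesh surface 60 mm above the table, 236 mm along its own x, 220 mm along its own y. A dark wooden rail, 20 mm wide with blue tape at the corners, runs along each long side (at own x = +-118 to +-138 mm) and stands 15 mm above the mesh. The two ends (own y = +-110 mm) are open, flush, with no rail. The mesh is rigid. Origin: centre of the underside, on the table; z up.
- blue_tray: Fixed open blue plastic tray, 250 mm along its own x, 90 mm along its own y, 54 mm tall, walls and floor 4 mm, standing on the table 1 mm off one open end of the screen (its axes parallel to the screen's). Either end may be the blue one: it lies 156 mm from the screen's centre towards the screen's +y or -y. Its rim is 6 mm below the mesh, so what is pushed right past the end and the rim falls in. Origin: centre of its underside; z up.
- white_tray: Fixed white tray of the same size at the other open end of the screen, with two paint tubes in it. Not for lids. Origin: centre of its underside; z up.
- lid_red: Loose red plastic jar lid lying flat on the mesh: a disc of 34 mm diameter, 14 mm tall, 14 to 28 g. Origin: centre of the disc (7 mm above the mesh), z along its axis. The three lids and the ink pot stand in four lanes side by side, the lanes about 54 mm apart along the screen's x and parallel to its y, one thing in each; which is in which lane varies.
- lid_orange: Loose orange plastic jar lid lying flat on the mesh: a disc of 34 mm diameter, 14 mm tall, 14 to 28 g. Origin: centre of the disc (7 mm above the mesh), z along its axis. The three lids and the ink pot stand in four lanes side by side, the lanes about 54 mm apart along the screen's x and parallel to its y, one thing in each; which is in which lane varies.
- lid_green: Loose green plastic jar lid lying flat on the mesh: a disc of 34 mm diameter, 14 mm tall, 14 to 28 g. Origin: centre of the disc (7 mm above the mesh), z along its axis. The three lids and the ink pot stand in four lanes side by side, the lanes about 54 mm apart along the screen's x and parallel to its y, one thing in each; which is in which lane varies.
- ink_pot: Small yellow ink pot with a paper band and black cap, 32 mm diameter, 44 mm tall, about 110 g, standing loose on the mesh among the lids. Origin: centre of its underside. Stays where it is.
- tube_a: Yellow paint tube, about 80 x 30 x 13 mm, lying in the white tray. Origin: middle of its underside. Stays there.
- tube_b: Orange paint tube, about 80 x 30 x 13 mm, lying in the white tray. Origin: middle of its underside. Stays there.
- paint_jar: Large yellow paint jar, 60 mm diameter, 100 mm tall, standing on the table beyond the screen. Origin: centre of its underside. Stays there.
- mug: Blue mug, 70 mm diameter, 80 mm tall, handle at one side, standing on the table beyond the screen. Origin: centre of its underside. Stays there.
- glue: White glue bottle with a red cap, 56 mm diameter, 150 mm tall, standing on the table to the robot's left of the screen. Origin: centre of its underside. Stays there.
- palette_knife: Palette knife lying on the table to the robot's right of the screen, along its own x. Stays there.

How it is judged:
By the outcome, as a careful person would: the job done as asked, in the order asked, and still so for the second after the job is handed in, with the robot touching nothing.
It also fails if it takes over 51 s, if anything falls off the work surface, if the arm or the gripper's body presses on something with over 40 N, if the wrist force passes 120 N, or if a joint passes its speed limit or range.

## Working session

There is one attempt and no reset: what is moved stays moved. The work goes in short steps, each a Python script; the robot and the scene stay as the last script left them, time stands still between calls to the robot, and variables do not carry over. Pictures are saved under pics/ and viewed, and the job is handed in when it is done.

```bash
mkdir -p pics
python3 - <<'E'
from bench import robot
import cv2
for n in ["scene","top"]:
    d=robot.get_image(n); cv2.imwrite(f"pics/{n}0.png",d["img"])
    print(n,{k:v for k,v in d.items() if k!="img"})
print(robot.current_t(),robot.current_eef_rot())
E
```

```text
scene {'fovy': 42.019606172714006, 'cx': 260.83437370860383, 'cy': 195.06881927114432, 'eye': array([1392.53135157, -386.79742781, 1077.70152857]), 'orientation': array([-2.44605871, -0.00444318,  1.09931643])}
top {'fovy': 47.56821347937888, 'cx': 260.5079850640436, 'cy': 187.39575260981675, 'eye': array([ 390.70468461,  -12.09356299, 1448.03132806]), 'orientation': array([-2.9673433 ,  0.0134599 , -1.55803868])}
0.1 [-3.13995754e+00 -3.19678440e-04  2.68280120e+00]
```

View pics/scene0.png

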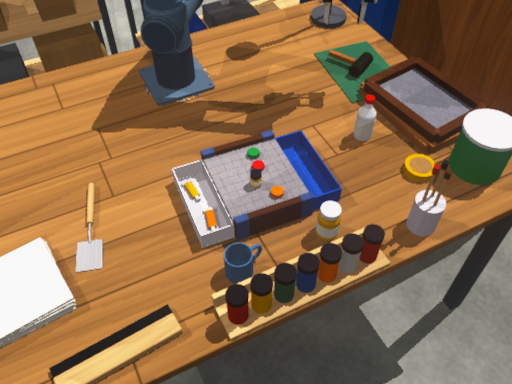

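View pics/top0.png

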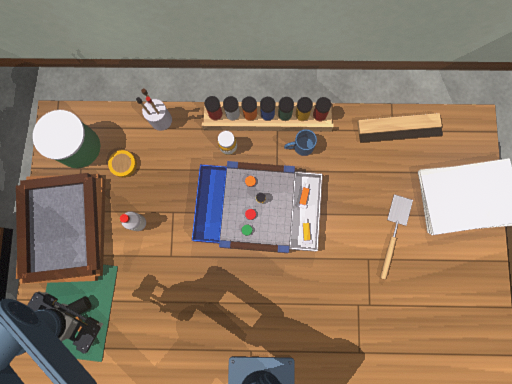

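The scene view shows the robot's near side at the top. In the top view (up = world +x, left = +y), the lids are at about orange (250,181), red (251,214) and green (247,230), and the pot is at about (262,197). The blue tray is on the left (+y) and the white tray on the right. Next I'll measure positions.

```bash
cat > h.py <<'E'
import numpy as np, cv2
from scipy.spatial.transform import Rotation as R
def ray(d,u,v):
    f=d["img"].shape[0]/2/np.tan(np.radians(d["fovy"])/2)
    r=np.array([(u-d["cx"])/f,(v-d["cy"])/f,1.]); return R.from_euler('xyz',d["orientation"]).apply(r)
def onplane(d,u,v,z):
    r=ray(d,u,v); e=np.array(d["eye"]); return (e+r*(z-e[2])/r[2])[:3]
def pix(d,p):
    f=d["img"].shape[0]/2/np.tan(np.radians(d["fovy"])/2)
    c=R.from_euler('xyz',d["orientation"]).inv().apply(np.asarray(p,float)-d["eye"])
    return np.array([d["cx"]+f*c[0]/c[2],d["cy"]+f*c[1]/c[2]])
HS={'red':[(0,5),(174,180)],'orange':[(7,15)],'green':[(50,80)]}
def blobs(d,col,roi):
    hsv=cv2.cvtColor(d["img"],cv2.COLOR_BGR2HSV); m=np.zeros(hsv.shape[:2],np.uint8)
    for a,b in HS[col]: m|=cv2.inRange(hsv,(a,170,110),(b,255,255))
    k=np.zeros_like(m); x0,y0,x1,y1=roi; k[y0:y1,x0:x1]=m[y0:y1,x0:x1]
    n,l,s,c=cv2.connectedComponentsWithStats(k)
    return [(s[i],c[i]) for i in range(1,n) if s[i][4]>15]
ROI={'top':(190,160,300,255),'scene':(200,125,345,235)}
E
python3 - <<'E'
from h import *; from bench import robot
for n in ["top","scene"]:
    d=robot.get_image(n)
    for c in HS:
        for s,ce in blobs(d,c,ROI[n]): print(n,c,s,ce.round(1),onplane(d,*ce,72).round(1), 'topz' )
    x0,y0,x1,y1=ROI[n]
    x0-=30;x1+=30
    cv2.imwrite(f"pics/{n}crop.png",cv2.resize(d["img"][y0-10:y1+10,x0:x1],None,fx=4.0 if n=="top" else 3.5,fy=4.0 if n=="top" else 3.5,interpolation=cv2.INTER_CUBIC))
E
```

```text
top red [246 209  10  10  79] [250.3 213.7] [547.5  41.   72. ] topz
top orange [245 176  11  10  82] [250.1 180.7] [654.3  43.3  72. ] topz
scene red [252 160  12  10  89] [257.8 164.7] [545.8  40.7  72. ] topz
scene orange [271 186  13  12  62] [276.1 193. ] [658.4  37.7  72. ] topz
scene orange [206 213  10  15  33] [208.8 221.4] [ 664.5 -157.1   72. ] topz
scene green [248 148  11   8  69] [253.  151.6] [494.2  51.5  72. ] topz
```

View pics/topcrop.png

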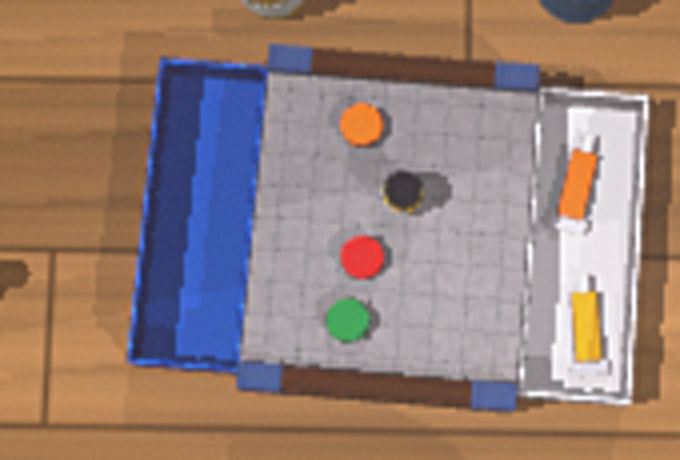

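View pics/scenecrop.png

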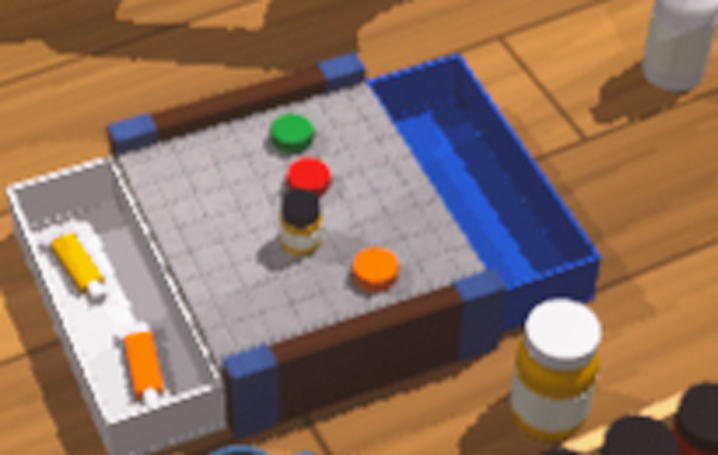

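The top crop shows the mesh corners at crop pixels (266,71), (243,362), (539,91) and (519,381). Green is at (348,320) and the pot cap at (403,190), with nothing touching anything else. Next I'll compute the screen frame.

```bash
sed -i "s/'green':\[(50,80)\]/'green':[(50,85)]/; s/(a,170,110)/(a,140,90)/" h.py
python3 - <<'E'
from h import *; from bench import robot
d=robot.get_image("top")
cr=lambda u,v:((u+.5)/4+160-.5,(v+.5)/4+150-.5)
for nm,p in dict(bt=(266,71),bb=(243,362),wt=(539,91),wb=(519,381)).items(): print(nm,onplane(d,*cr(*p),60).round(1))
# rail outer corners z=75
for nm,p in dict(bt=(270,45),bb=(238,388),wt=(540,65),wb=(515,410)).items(): print('rail',nm,onplane(d,*cr(*p),75).round(1))
for nm,p in dict(bt=(163,59),bb=(130,362)).items(): print('bluetray',nm,onplane(d,*cr(*p),54).round(1))
C=np.mean([onplane(d,*cr(*p),75) for p in [(270,45),(238,388),(540,65),(515,410)]],0);print('C',C)
P={}
for c in HS:
    for s,ce in blobs(d,c,ROI['top']): P[c]=onplane(d,*ce,74); print(c,s,P[c].round(1))
# pot: dark blob
g=d["img"].max(2); m=np.zeros_like(g); m[185:210,250:275]=(g[185:210,250:275]<65)*255
n,l,s,c=cv2.connectedComponentsWithStats(m)
for i in range(1,n): print('pot top',s[i],onplane(d,*c[i],104).round(1))
e=robot.get_image("scene")
for c in HS: 
    for s,ce in blobs(e,c,ROI['scene']): print('scene',c,s,onplane(e,*ce,72).round(1))
g=e["img"].max(2);x0,y0=272-20,160
m=np.zeros_like(g); m[170:184,276-30:295-20]=(g[170:184,246:275]<65)*255
n,l,s,c=cv2.connectedComponentsWithStats(m)
for i in range(1,n): print('pot scene',s[i],onplane(e,*c[i],100).round(1))
E
```

```text
bt [700.  122.8  60. ]
bb [463.7 134.8  60. ]
wt [685.5 -99.8  60. ]
wb [451.4 -83.8  60. ]
rail bt [718.3 118.7  75. ]
rail bb [442.6 136.6  75. ]
rail wt [703.8 -99.7  75. ]
rail wb [428.3 -80.   75. ]
bluetray bt [710.6 208.4  54. ]
bluetray bb [462.9 225.7  54. ]
C [573.23508759  18.90954429  75.        ]
red [245 209  11  11  87] [547.1  41.1  74. ]
orange [245 176  11  10  90] [653.9  43.5  74. ]
green [242 225  10  10  76] [497.2  51.9  74. ]
pot top [257 194   8   7  32] [597.3   9.5 104. ]
scene red [252 160  12  11 101] [545.7  40.3  72. ]
scene orange [ 200  125  145  110 3241] [510.4 148.9  72. ]
scene orange [271 186  13  12  67] [659.   37.8  72. ]
scene orange [248 197  53  20 202] [697.1  13.6  72. ]
scene orange [264 210  55  25 551] [781.5  35.3  72. ]
scene orange [205 212  12  17  39] [ 664.7 -156.9   72. ]
scene green [248 148  11   8  76] [494.4  51.3  72. ]
pot scene [251 170  10  10  86] [596.6   7.8 100. ]
```

Checks against the given sizes:
- The mesh measures 236.6 x 223 mm, where 236 x 220 is given.
- Lane spacing is about 52–54 mm.
- Top and scene views agree within 3 mm for red, green and the pot. Orange's scene mask includes its side wall, so I use the top view for it.

The screen yaw is about -0.064 and the blue tray is at own +y. I'll cradle-push with a small finger gap and sweep red first.

```bash
cat >> h.py <<'E'
YAW=-0.064; C=np.array([574.,18.7]); ex=np.array([np.cos(YAW),np.sin(YAW)]); ey=np.array([-np.sin(YAW),np.cos(YAW)])
def own(p): q=np.asarray(p[:2])-C; return np.array([q@ex,q@ey])
def W(x,y,z): return [*(C+x*ex+y*ey),z]
O=[np.pi,0,np.pi/2+YAW]
LIDS={'red':own((546.6,40.8)),'orange':own((654.3,43)),'green':own((496,51.6))}
def sweep(robot,name,z=64,end=115.):
    x,y=LIDS[name]; ys=y-17-7.5-11
    robot.move_ptp(W(x,ys,150),O)
    robot.move_linear(W(x,ys,z),speed=120,f_stop=8) and print('STOP descent')
    s=robot.move_linear(W(x,end,z),speed=70,f_stop=15)
    print(name,'stopped' if s else 'ok',robot.current_tcp_pos(),robot.current_contact_force())
    robot.move_linear(W(x,end,150),speed=200)
E
python3 - <<'E'
from h import *; from bench import robot
print({k:v.round(1) for k,v in LIDS.items()}, own((597,8.7)))
for n,(x,y) in LIDS.items():
    for yy,z in((y-35.5,64),(y-35.5,150),(115,64),(115,150)): 
        q=robot.inverse_kinematics(W(x,yy,z),O); print(n,None if q is None else np.round(q,2))
d=robot.get_image("top"); print('glue',onplane(d,125,218,150).round())
p=robot.current_tcp_pos(); robot.move_linear([p[0],p[1],270],speed=200)
robot.move_gripper(0.11); print(robot.current_gripper_width())
x,y=LIDS['red']; robot.move_ptp(W(x,y-35.5,250),O)
print(robot.current_t(),robot.current_tcp_pos())
d=robot.get_image("wrist"); cv2.imwrite("pics/wrist1.png",d["img"])
for n,(x,y) in LIDS.items(): print(n,pix(d,W(x,y,74)).round())
E
```

```text
{'red': array([-28.8,  20.3]), 'orange': array([78.6, 29.4]), 'green': array([-79.9,  27.8])} [23.59247526 -8.50853167]
red [-0.2   0.37  1.72 -0.    1.04 -0.13]
red [-0.2   0.28  1.62  0.    1.24 -0.13]
red [ 0.04  0.41  1.66 -0.    1.07  0.11]
red [ 0.04  0.33  1.56 -0.    1.26  0.11]
orange [-0.16  0.54  1.44 -0.    1.16 -0.1 ]
orange [-0.16  0.47  1.34  0.    1.33 -0.1 ]
orange [ 0.03  0.58  1.38 -0.    1.18  0.09]
orange [ 0.03  0.51  1.28 -0.    1.36  0.09]
green [-0.19  0.29  1.85 -0.    1.   -0.13]
green [-0.19  0.2   1.74  0.    1.21 -0.13]
green [ 0.05  0.34  1.78 -0.    1.02  0.12]
green [ 0.05  0.24  1.67 -0.    1.22  0.12]
glue [522. 414. 150.]
0.11165837539062631
4.275 [544.27355623   6.34649769 250.12206813]
red [257. 147.]
orange [343. 140.]
green [216. 141.]
```

View pics/wrist1.png

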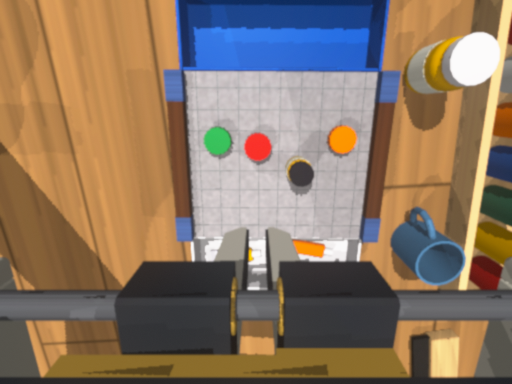

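In the wrist view the lids are at red (258,147), orange (343,140) and green (217,141), all within 1 px of my predictions. The fingers are centred on the red lane. Now the red sweep.

Run:
```python
from h import *; from bench import robot
sweep(robot,'red'); print(robot.current_t())
x,y=LIDS['orange']; robot.move_ptp(W(x,y-35.5,220),O)
d=robot.get_image("wrist"); cv2.imwrite("pics/wrist2.png",d["img"])
for n,(x,y) in LIDS.items(): print(n,pix(d,W(x,y,74)).round())
```

```text
red ok [552.68634954 134.99095621  63.99852515] [-0.01617954 -0.25036324  0.35392161]
8.2667
red [166. 158.]
orange [258. 150.]
green [121. 151.]
```

View pics/wrist2.png

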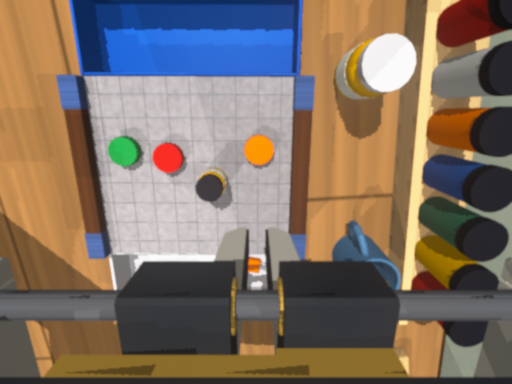

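The red lid is still at (168,158) and has not moved, even though the TCP went to z=64 along its lane. I need to find out why before going on, so I'll check the tool tip against the calibration and look from outside.

Run:
```python
from h import *; from bench import robot
d=robot.get_image("wrist"); t=np.array(robot.current_tcp_pos()); print(t,robot.current_eef_rot(),robot.current_gripper_width(),robot.current_t())
print('eye',d["eye"],d["orientation"],d["fovy"])
for dx in(-22,-5,5,22):
  for dz in (0,20,40): print(dx,dz,pix(d,t+[dx*ex[0],dx*ex[1],dz]).round())
e=robot.get_image("scene"); cv2.imwrite("pics/scene2.png",cv2.resize(e["img"][60:260,150:420],None,fx=2.9,fy=2.9,interpolation=cv2.INTER_CUBIC))
print(pix(e,t), (pix(e,t)-[150,60])*2.9)
```

```text
[650.46252821   9.348092   218.40247597] [-3.13827637e+00 -8.89747090e-04  1.50826775e+00] 0.11013994942226658 9.1083
eye [656.11602762  87.23740739 406.2820323 ] [ 2.85681301  0.00359396 -0.06314137] 67.33397303436223
-22 0 [225. 226.]
-22 20 [222. 239.]
-22 40 [218. 254.]
-5 0 [250. 226.]
-5 20 [249. 239.]
-5 40 [248. 254.]
5 0 [264. 226.]
5 20 [264. 239.]
5 40 [265. 254.]
22 0 [288. 227.]
22 20 [291. 239.]
22 40 [295. 254.]
[265.86213493 155.44785967] [336.0001913  276.79879303]
```

View pics/scene2.png

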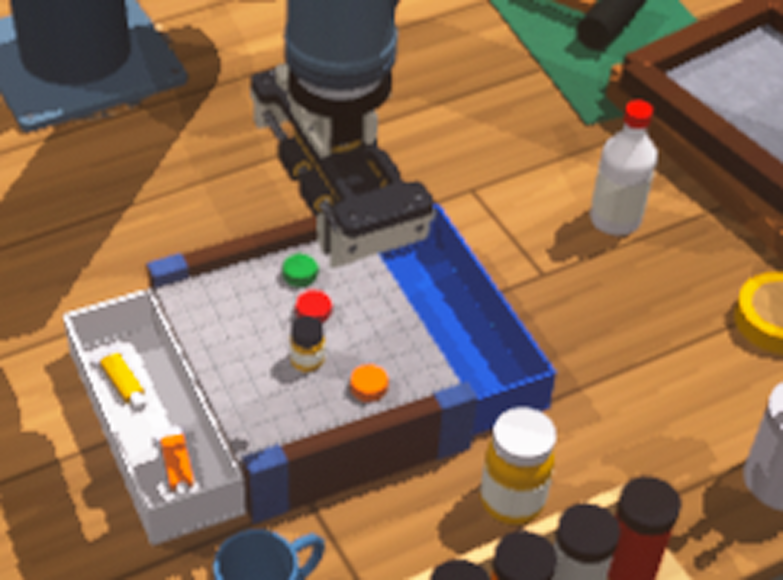

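Run:
```python
from h import *; from bench import robot
e=robot.get_image("scene"); t=np.array(robot.current_tcp_pos())
im=cv2.resize(e["img"][80:180,220:340],None,fx=6,fy=6,interpolation=cv2.INTER_CUBIC)
M=lambda p:tuple(int(v) for v in (pix(e,p)-[220,80])*6)
cv2.circle(im,M(t),4,(255,0,255),-1)
for s in(-22,22): cv2.circle(im,M(t+[s,0,0]),3,(0,255,255),-1)
cv2.circle(im,M(t+[0,0,84]),3,(255,255,0),-1)
cv2.imwrite("pics/scene3.png",im); d=robot.get_image("wrist"); cv2.imwrite("pics/w3.png",cv2.resize(d["img"][200:384,180:340],None,fx=3.2,fy=3.2))
```

```text
(no output)
```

View pics/scene3.png

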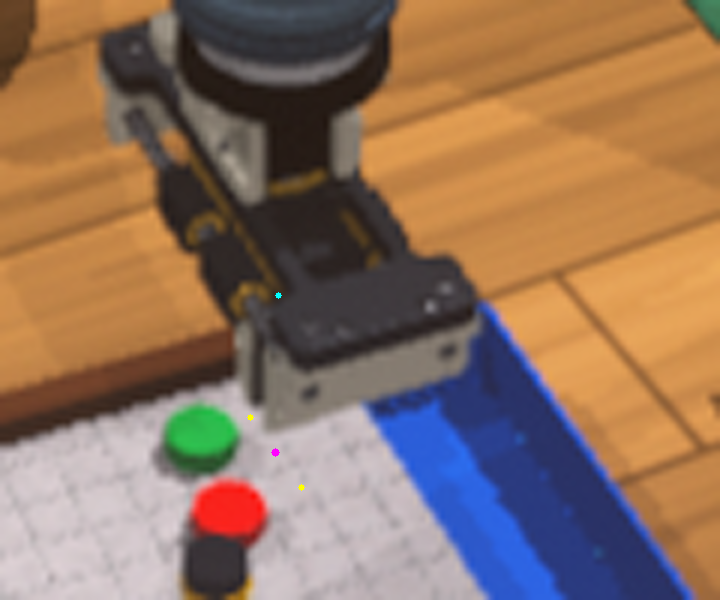

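View pics/w3.png

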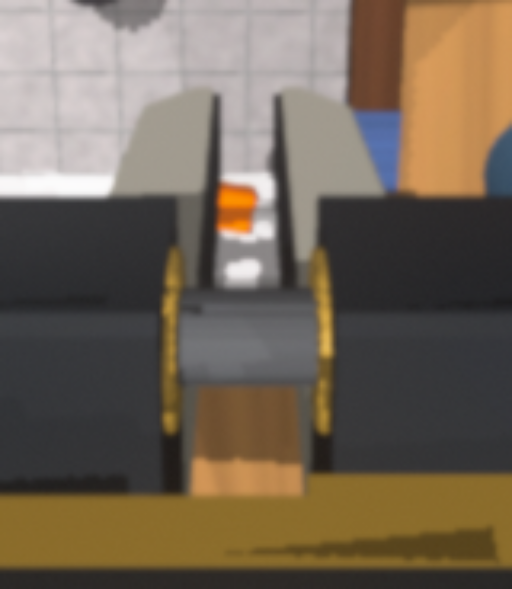

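Run:
```python
from h import *; from bench import robot
e=robot.get_image("scene"); t=np.array(robot.current_tcp_pos())
M=lambda p:(pix(e,p)-[220,80])*6
for z in(270,285,302,320,340,360):
    print(z,[M([*(t[:2]+a*ex+b*ey),z]).round() for a,b in((94,-37),(94,37),(-94,-37))])
q=robot.get_image("top"); im=q["img"][120:300,170:350]
im=cv2.resize(im,None,fx=3.2,fy=3.2); 
for p,c in((t,(255,0,255)),(np.array([t[0],t[1],302]),(255,255,0))):
    cv2.circle(im,tuple(int(v) for v in (pix(q,p)-[170,120])*3.2),3,c,-1)
cv2.imwrite("pics/top3.png",im)
```

```text
270 [array([288., 554.]), array([470., 496.]), array([ 98., 236.])]
285 [array([288., 526.]), array([473., 468.]), array([ 97., 207.])]
302 [array([289., 493.]), array([476., 435.]), array([ 96., 174.])]
320 [array([290., 458.]), array([479., 400.]), array([ 94., 138.])]
340 [array([291., 417.]), array([483., 359.]), array([92., 98.])]
360 [array([292., 376.]), array([486., 317.]), array([90., 56.])]
```

View pics/top3.png

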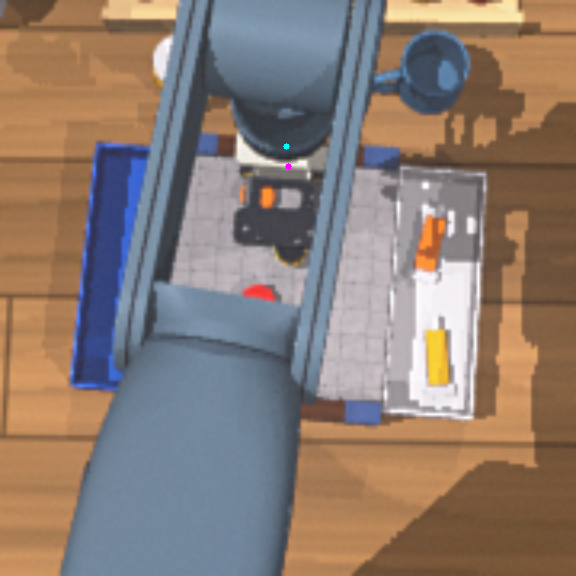

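The wrist view puts the fingertips roughly where expected. In the scene view no finger reaches the magenta TCP mark at (275,452), and the visible finger ends about (258,400). So the real tips seem to sit higher than the nominal TCP. I'll touch down gently on empty mesh behind the orange lid to measure this directly.

Run:
```python
from h import *; from bench import robot
x,y=LIDS['orange']; ys=y-35.5
robot.move_linear(W(x,ys,85),speed=150)
print(robot.current_contact_force())
s=robot.move_linear(W(x,ys,40),speed=15,f_stop=4)
t=robot.current_tcp_pos(); print(s,t,robot.current_contact_force(),robot.current_t())
d=robot.get_image("wrist"); cv2.imwrite("pics/w4.png",d["img"])
e=robot.get_image("scene"); im=cv2.resize(e["img"][110:230,200:340],None,fx=5.5,fy=5.5,interpolation=cv2.INTER_CUBIC)
cv2.circle(im,tuple(int(v) for v in (pix(e,t)-[200,110])*5.5),3,(255,0,255),-1)
cv2.imwrite("pics/s4.png",im)
```

```text
[0.05716667 0.47492013 0.07067323]
False [652.09663378   7.58105025  40.05684609] [ 0.46507306  0.59703643 -0.28313241] 13.5583
```

View pics/w4.png

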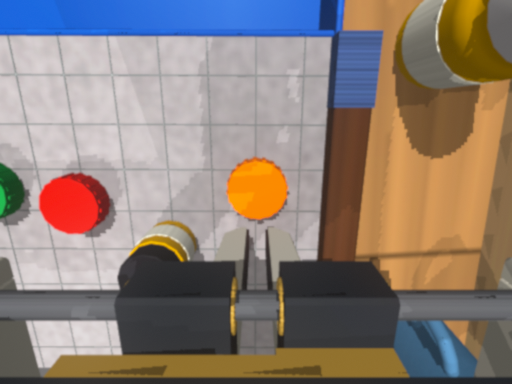

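View pics/s4.png

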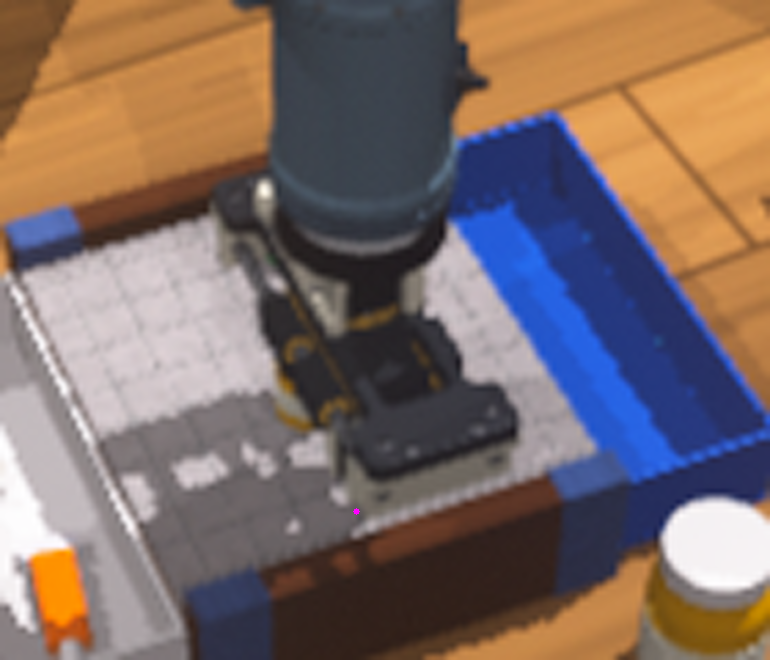

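There was no contact down to TCP z=40, while the mesh is at 60, so the nominal TCP is off by more than 20 mm. The gripper body is over the pot at this spot. I'll slide back along the empty lane until it is clear of the pot and continue the probe there.

Run:
```python
from h import *; from bench import robot
x,y=LIDS['orange']
robot.move_linear(W(x,-66,42),speed=120)
s=robot.move_linear(W(x,-66,10),speed=15,f_stop=3)
t=robot.current_tcp_pos(); print(s,t,robot.current_contact_force(),robot.current_t())
d=robot.get_image("wrist"); cv2.imwrite("pics/w5.png",d["img"])
```

```text
True [648.2837489  -52.03714652  38.03635946] [-0.11213296 -0.43368432  4.5907464 ] 14.9833
```

View pics/w5.png

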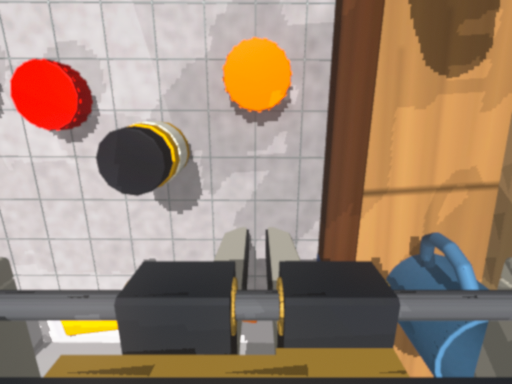

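Contact came at TCP z=38.0, so the real tips are 22 mm above the nominal TCP and my first pass went over the red lid. Sweeping at TCP z=42 puts the tips at 64. Now I repeat the red sweep.

```bash
sed -i 's/z=64/z=42/' h.py
python3 - <<'E'
from h import *; from bench import robot
x,y=LIDS['orange']; robot.move_linear(W(x,-66,140),speed=200)
sweep(robot,'red'); print(robot.current_t())
x,y=LIDS['orange']; robot.move_ptp(W(x,y-35.5,200),O)
d=robot.get_image("wrist"); cv2.imwrite("pics/w6.png",d["img"])
for n,(x,y) in LIDS.items(): print(n,pix(d,W(x,y,74)).round())
print('pot',pix(d,W(23.6,-8.5,104)).round())
E
```

```text
red ok [552.69340192 134.99760498  42.02046848] [-0.1700625  -0.30904351  0.62520766]
20.0
red [160. 161.]
orange [258. 152.]
green [112. 154.]
pot [205. 194.]
```

View pics/w6.png

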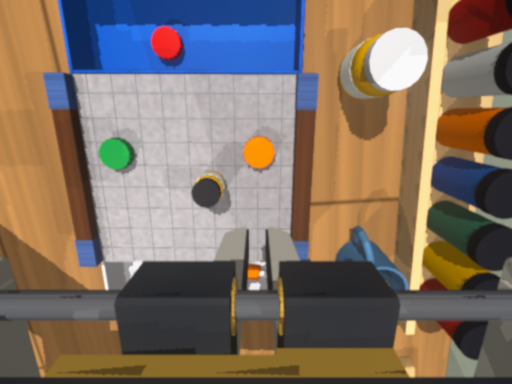

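Red now lies in the blue tray at (167,43). The pot at (207,190), orange (258,152) and green (116,154) are where they were. Next come orange and green.

Run:
```python
from h import *; from bench import robot
sweep(robot,'orange'); sweep(robot,'green'); print(robot.current_t())
p=robot.current_tcp_pos(); robot.move_linear([p[0],p[1],270],speed=250)
robot.move_ptp([243.56,493.1,270],[np.pi,0,2.68])
print(robot.current_t())
for n in("top","scene"):
    d=robot.get_image(n); x0,y0,x1,y1=ROI[n]; x0-=30;x1+=40
    cv2.imwrite(f"pics/{n}7.png",cv2.resize(d["img"][y0-40:y1+30,x0:x1],None,fx=3.4,fy=3.4,interpolation=cv2.INTER_CUBIC))
    if n=="top":
        for c in HS:
            for s,ce in blobs(d,c,ROI['top']): q=onplane(d,*ce,18); print(c,s,q.round(1),own(q).round(1))
        g=d["img"].max(2); m=np.zeros_like(g); m[185:210,250:275]=(g[185:210,250:275]<65)*255
        k,l,s,c=cv2.connectedComponentsWithStats(m)
        for i in range(1,k): print('pot top',s[i],onplane(d,*c[i],104).round(1))
```

```text
orange ok [659.81327428 128.04204071  42.02772561] [ 0.7983564   0.93704191 -0.4431764 ]
green ok [501.5992018  138.24429587  42.00778165] [-0.56388444 -0.12699588 -0.88824735]
29.1667
31.4083
red [207 208  11  10  80] [554.6 168.8  18. ] [-29.  148.6]
orange [210 177  11   9  75] [662.5 163.   18. ] [ 79.1 149.7]
green [206 224   9   9  61] [505.4 174.7  18. ] [-78.4 151.3]
pot top [257 193   8   8  27] [599.4  10.2 104. ]
pot top [261 197   1   1   1] [596.7   7.1 104. ]
```

View pics/top7.png

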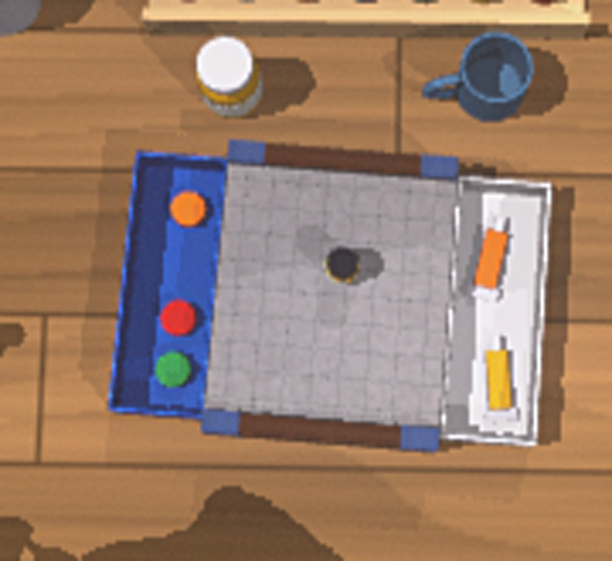

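View pics/scene7.png

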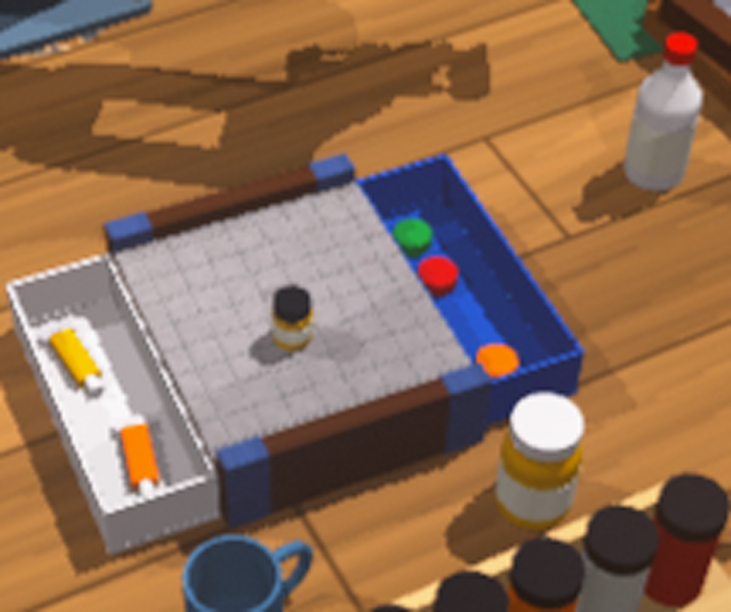

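Both views show all three lids flat in the blue tray, with top-crop pixels orange (188,209), red (177,318) and green (173,370). The pot is standing at (343,264), and the tubes, jar, mug and glue look undisturbed. I'll do one last pot check in the scene view, then hand in.

Run:
```python
from h import *; from bench import robot
e=robot.get_image("scene"); a=cv2.imread("pics/scene0.png")
g=e["img"].max(2); m=np.zeros_like(g); m[170:184,246:275]=(g[170:184,246:275]<65)*255
n,l,s,c=cv2.connectedComponentsWithStats(m)
for i in range(1,n): print('pot scene',s[i],onplane(e,*c[i],100).round(1))
print(robot.current_t(),robot.current_joint_vel().round(3) if hasattr(robot.current_joint_vel(),'round') else ''); robot.hand_in()
```

```text
pot scene [251 170  10  10  83] [596.9   7.5 100. ]
31.5583 [ 0.002 -0.001 -0.001  0.001 -0.001  0.001]
the job is handed in; nothing more can be done
```

All three lids (red, orange and green) are lying flat in the blue tray. I pushed each one along its own lane and off the open end with the nearly closed fingertips, and handed in at about 31.6 s.

- **First red sweep missed:** it passed over the lid without touching it. A gentle touch on empty mesh showed the real fingertips are 22 mm above the nominal tool point. I lowered the sweeps by that much, and each lid then went in on one stroke.
- **Last checks:** the lids measure about 150 mm from the screen centre towards the blue tray, which is inside it. The scene view puts the ink pot within 0.5 mm of where it started. The top view read it about 2 mm off, within pixel noise and the 2 mm calibration.
- **Everything else:** the tubes, paint jar, mug and glue bottle look undisturbed in the final pictures. The palette knife was outside those cropped pictures, so I did not re-check it; the arm never went near it.

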